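Make up a solids and a liquids sampling kit

TASK

Make up the two sampling kits from the stock on the bench. The wide tray with the two notched rests is the solids kit: seat the petri dish in its round cradle, lay the forceps across both rests and stand the short tube in the socket; the narrow tray is the liquids kit: stand the small glass beaker gently in its round cradle, without dropping it, and one of the two tall tubes in the socket. The other tall tube is spare and stays standing in the small grey stock rack.

Things in the scene. Friction and masses are not known exactly. Their poses are not given: they have to be found in the camera images.
- wide_tray: grey fixed tray 170 (x) by 125 (y), 4 mm floor, rim 11 high; origin: centre of underside. mm from it: dish cradle at x 38, y -19, ribs of inner radius 34.5, tops at z 11, open to +x and -x; tube socket at x -50, y -25, 23 bore, mouth flared to 30, top at z 40; two notched forceps rests at x -40 and 40, y 42, along x: notch floor z 12, 20 wide, cheek tops z 24. Dish and tube stand at z 4
- narrow_tray: grey fixed tray 150 (x) by 90 (y), no forceps rests, 4 mm floor, rim 11 high; origin: centre of its underside, z up. In mm from it: round beaker cradle at x 33, y 0, two curved ribs of inner radius 29.5 on the +y and -y sides, tops at z 13; tube socket at x -45, y 0: upright sleeve, 23 bore, mouth flared to 30, top at z 40. Beaker and tube stand on the floor at z 4
- stock_rack: small grey three-hole tube rack (the white racks full of tubes are not part of the job), 44 mm along its x by 156 mm along its y, 50 mm high at its end walls, fixed to the bench; origin at the centre of its underside. Three 23 mm holes in a row at x 0, y -50, 0 and +50 mm through its top plate, whose upper face is 46 mm above the bench; tubes stand on its floor, 4 mm above the bench
- dish: flat round lidded petri dish (lid does not come off), 61 mm in diameter and 15 mm high, about 25 g, pinkish, lying on the bench; origin at the centre of its underside, z up
- forceps: steel forceps lying flat on the bench, 138 mm long along their y, 16 mm wide along their x, 9 mm thick, 25 g, rigid; origin at the middle of the underside; either end may point either way
- beaker: small clear glass beaker, open, 52 mm in diameter at the rim and 44 mm at the foot, 61 mm high, about 60 g, standing on the bench; origin at the centre of its underside, z up; can be gripped across its outside
- short_tube: the short white-labelled clear screw-cap tube with a red cap, 80 mm tall, standing upright in the stock rack; body 18 mm in diameter, cap 20.8 mm in diameter over the top 16 mm; origin at the centre of its underside, z up along the tube; 15 to 20 g
- tall_tube_a: one of two equal tall tubes: white-labelled clear screw-cap tube with a red cap, 104 mm tall, standing upright in the stock rack; body 18 mm in diameter, cap 20.8 mm in diameter over the top 16 mm; origin at the centre of its underside, z up along the tube; 15 to 20 g
- tall_tube_b: the other of the two equal tall tubes: white-labelled clear screw-cap tube with a red cap, 104 mm tall, standing upright in the stock rack; body 18 mm in diameter, cap 20.8 mm in diameter over the top 16 mm; origin at the centre of its underside, z up along the tube; 15 to 20 g

How it is judged:
At the end, for the whole second after the job is handed in: Dish flat and beaker upright within 8 mm of their cradles' centres, forceps level on both rests (20 mm lengthwise, 9 mm sideways, 0.15 rad), short tube and one tall tube down in the wide and narrow trays' sockets, other tall tube upright in the rack; all released and at rest (x of dish in the frame of wide_tray between 0.03 and 0.046 m and y of dish in the frame of wide_tray between -0.027 and -0.011 m and z of dish in the frame of wide_tray between 0.001 and 0.008 m and angle between each of dish, beaker's own z axis and vertical below 0.1 rad and x of forceps in the frame of wide_tray between -0.02 and 0.02 m and y of forceps in the frame of wide_tray between 0.033 and 0.051 m and z of forceps in the frame of wide_tray between 0.009 and 0.016 m and angle between forceps's own z axis and vertical below 0.15 rad and angle between the y axis of forceps and the x axis of wide_tray, either way round below 0.15 rad and x of short_tube in the frame of wide_tray between -0.058 and -0.042 m and y of short_tube in the frame of wide_tray between -0.033 and -0.017 m and z of short_tube in the frame of wide_tray between 0.001 and 0.008 m and angle between short_tube's own z axis and vertical below 0.2 rad and x of beaker in the frame of narrow_tray between 0.025 and 0.041 m and y of beaker in the frame of narrow_tray between -0.008 and 0.008 m and z of beaker in the frame of narrow_tray between 0.001 and 0.008 m and ((x of tall_tube_a in the frame of narrow_tray between -0.053 and -0.037 m and y of tall_tube_a in the frame of narrow_tray between -0.008 and 0.008 m and z of tall_tube_a in the frame of narrow_tray between 0.001 and 0.008 m and angle between each of tall_tube_a, tall_tube_b's own z axis and vertical below 0.2 rad and x of tall_tube_b in the frame of stock_rack between -0.008 and 0.008 m and y of tall_tube_b in the frame of stock_rack between -0.06 and 0.06 m and z of tall_tube_b in the frame of stock_rack between 0.001 and 0.008 m) or (x of tall_tube_b in the frame of narrow_tray between -0.053 and -0.037 m and y of tall_tube_b in the frame of narrow_tray between -0.008 and 0.008 m and z of tall_tube_b in the frame of narrow_tray between 0.001 and 0.008 m and angle between each of tall_tube_b, tall_tube_a's own z axis and vertical below 0.2 rad and x of tall_tube_a in the frame of stock_rack between -0.008 and 0.008 m and y of tall_tube_a in the frame of stock_rack between -0.06 and 0.06 m and z of tall_tube_a in the frame of stock_rack between 0.001 and 0.008 m)) and linear speed of each of dish, beaker, forceps, short_tube, tall_tube_a, tall_tube_b below 0.02 m/s); the robot touches nothing.
It fails at once if the glass beaker is let fall from 2 cm or more (linear speed of beaker above 0.6 m/s and contact force between beaker and the fingers below 0.05 N and height (world z) of beaker below 0.05 m).
It also fails if it takes over 136 s, if anything falls off the work surface, if the arm or the gripper's body presses on something with over 40 N, if the wrist force passes 120 N, or if a joint passes its speed limit or range.

ROBOT

A 6-joint arm with a two-finger parallel gripper is mounted at the origin on a cart in front of the work surface, level with it; the furniture and walls round the work are solid. World frame = base frame: x ahead of the robot, y to its left, z up, the work surface at z = 0. Lengths are in m, angles in rad, forces in N, time in s.
With the tool pointing down it reaches from about 0.375 to 0.9 m from the base axis. Payload 3.1 kg.
Tool frame: the origin (TCP) lies between the finger pads; the fingertips stand 8 mm ahead of it and the grasp point (between the pads) lies 11 mm behind it; z points along the fingers, y is the line along which they close (so a half turn about z gives the same grasp; the last joint's range is limited). The gripper opens to 85 mm and grips with 20 to 120 N. Pads are 22 mm wide; open, the fingers measure 114 mm over their backs; the gripper's body (76 mm by 85 mm) begins 54 mm behind the grasp point. The pads swing forward as they close: fully open they stand 13 mm farther back than shut.
Start: joints at [1.149, 0.527, 1.433, -0, 1.181, -0.178], TCP at [0.151, 0.607, 0.239] pointing down, gripper open.
Joint ranges: [-3.08, 3.08], [-0.75, 2.2], [0.22, 2.44], [-1.43, 4.57], [0, 2.65], [-2.85, 2.85]. Speed limits (rad/s): [2.79, 2.79, 3.14, 3.14, 3.14, 3.14].

INTERFACE

Orientations are given as a unit quaternion [x, y, z, w].
In Python, from station import readout, cams, sign_off gives the robot as it stands.
- The arm moves only by the tool send_rows, never from a script. Its argument "commands" is text: rows parted by semicolons, each of 5 numbers parted by spaces: the finger opening in mm, from 0 to 85.4, then the shift along the tool's x, y, z each as a share of 0.02 m, from -1 to 1, then the turn about the tool's z as a share of 4 degrees, from -1 to 1. In form: grip dx dy dz spin; .... A call has 1 to 20 rows; each row shifts and turns the commanded pose from where the row before left it, along the tool's axes as they then stand; what a row does not reach is not made up. A row lasts 1/12 s, in which the tool goes at most 41.7 mm and 7.16 degrees, less where a joint would pass 70% of its speed; a pose out of reach is approached as far as the arm can. A call with a number of a shift or a turn outside -1 to 1 is refused whole. A call with a gripper value outside its range is refused whole. The fingers move at their own pace and stop on an object; "grip_force" is the grip in N (left out, the last holds). Time passes only in rows, so rows that do not move let the fingers close. It gives the time, the measured TCP pose, the force, the opening and the grip force at its end, in the units of the state.
- readout.sense(): the state, without advancing time (a new reading comes with each control period).
- cams.snapshot(name): name is "side" or "top" or "wrist"; returns a dict with "pixels" (384x512x3 uint8, red, green, blue), "intrinsics" (3x3 intrinsics, pixels), "eye" and "rotation" of the camera in the world. Camera axes: x right, y down, z forward; pixel columns grow to the right and rows downward; lengths in m; the calibration is good to about 2 mm. A picture is of the moment at which its call begins. There is no depth.
- sign_off(): hands the job in; it is judged then, once.
The state is a dict: "t": time; "q": joint angles; "qd": joint speeds; "tau": joint torques, N m; "tcp_pos": TCP position; "tool_rot": TCP orientation; "force": force on the tool from outside, world axes, zero at the start; "ft_torque": the same for the moment, N m; "finger_gap": opening from 0.0 (shut) to 1.0 (fully open); "gripper_force": force on a finger pad.
Only numpy, scipy, OpenCV 4.12 (cv2) and the standard library are available. Lean on these libraries where they do the work, as an engineer would, in place of code of your own. Each camera call takes 0.05 s, during which the arm holds its last target. There are 200 camera calls.

## Working session

There is one attempt and no reset: what is moved stays moved. The work goes in short steps, Python scripts to look and compute and a tool call to move; the robot and the scene stay as the last step left them, time stands still between calls to the robot, and variables do not carry over. Pictures are saved under pics/ and viewed, at most 17 in all, crops included, and the job is handed in when it is done.

Besides the shell and the picture viewer there is one more tool, called by a JSON object that holds its "op" and its "data", one argument or row to a line. send_rows: Moves the arm, as the interface text tells. Its arguments: {"type":"object","properties":{"commands":{"type":"string"},"grip_force":{"type":"number"}},"required":["commands"]}

```bash
mkdir -p pics; ls
cat > h.py <<'E'
import numpy as np, cv2
from station import readout, cams, sign_off
def snap(name, f):
    s=cams.snapshot(name); cv2.imwrite('pics/'+f+'.png', cv2.cvtColor(s['pixels'],cv2.COLOR_RGB2BGR))
    np.savez('pics/'+f+'.npz',**{k:np.array(v) for k,v in s.items()}); return s
def load(f): return np.load('pics/'+f+'.npz')
def ray(s,u,v):
    d=np.linalg.inv(s['intrinsics'])@np.array([u,v,1.]); R=np.array(s['rotation']).reshape(3,3); return np.array(s['eye']),R@d
def plane(s,u,v,z):
    o,d=ray(s,u,v); return o+d*(z-o[2])/d[2]
def proj(s,p):
    R=np.array(s['rotation']).reshape(3,3); c=s['intrinsics']@(R.T@(np.array(p)-s['eye'])); return c[:2]/c[2]
E
python3 - <<'E'
from h import *
for n in ['side','top','wrist']:
    s=snap(n,n+'0'); print(n,s['eye'],np.round(s['rotation'],3).tolist(),s['intrinsics'].tolist())
a=[cv2.imread(f'pics/{n}0.png') for n in ['side','top']]
st=readout.sense();print({k:np.round(v,3).tolist() for k,v in st.items()})
E
```

```text
pics
side [0.57349736 0.63671279 0.89019182] [0.046, 0.944, -0.326, -0.019] [[384.15178805113334, 0.0, 253.92197258139657], [0.0, 384.15178805113334, 191.79667008140086], [0.0, 0.0, 1.0]]
top [ 0.27078368 -0.01502719  1.28032887] [0.714, -0.694, 0.069, -0.062] [[475.1077135177121, 0.0, 255.4646780057518], [0.0, 475.1077135177121, 195.84833335305976], [0.0, 0.0, 1.0]]
wrist [0.07632144 0.62431726 0.3716711 ] [0.779, 0.609, 0.092, 0.119] [[315.1440573837957, 0.0, 253.61241526968413], [0.0, 315.1440573837957, 188.56368713759255], [0.0, 0.0, 1.0]]
{'t': 0.15, 'q': [1.148, 0.528, 1.434, 0.0, 1.181, -0.178], 'qd': [0.002, -0.003, -0.005, -0.0, -0.001, 0.001], 'tau': [0.001, -44.274, -17.828, -0.0, 0.006, 0.0], 'tcp_pos': [0.151, 0.606, 0.239], 'tool_rot': [0.122, 0.993, -0.001, -0.0], 'force': [0.381, -0.415, 0.207], 'ft_torque': [-0.011, -0.02, -0.003], 'gripper_force': 0.0, 'finger_gap': 0.998}
```

Rotation is a quaternion; fix helper and view.

```bash
sed -i "s/R=np.array(s\['rotation'\]).reshape(3,3)/R=Rot.from_quat(s['rotation']).as_matrix()/; 1a from scipy.spatial.transform import Rotation as Rot" h.py
python3 - <<'E'
from h import *
for n in ['top','side']:
    s=load(n+'0'); print(n,[np.round(plane(s,u,v,0),3).tolist() for u,v in [(0,0),(511,0),(0,383),(511,383),(256,192)]])
    cv2.imwrite(f'pics/{n}0b.png',cv2.resize(cv2.imread(f'pics/{n}0.png'),(800,600),interpolation=cv2.INTER_CUBIC))
E
```

```text
top [[1.076, 0.744, 0.0], [1.131, -0.774, 0.0], [0.009, 0.609, 0.0], [0.042, -0.695, 0.0], [0.522, -0.026, 0.0]]
side [[1.594, -1.336, 0.0], [-0.868, -1.119, -0.0], [1.083, 0.402, 0.0], [0.006, 0.509, 0.0], [0.493, -0.055, -0.0]]
```

View pics/top0b.png

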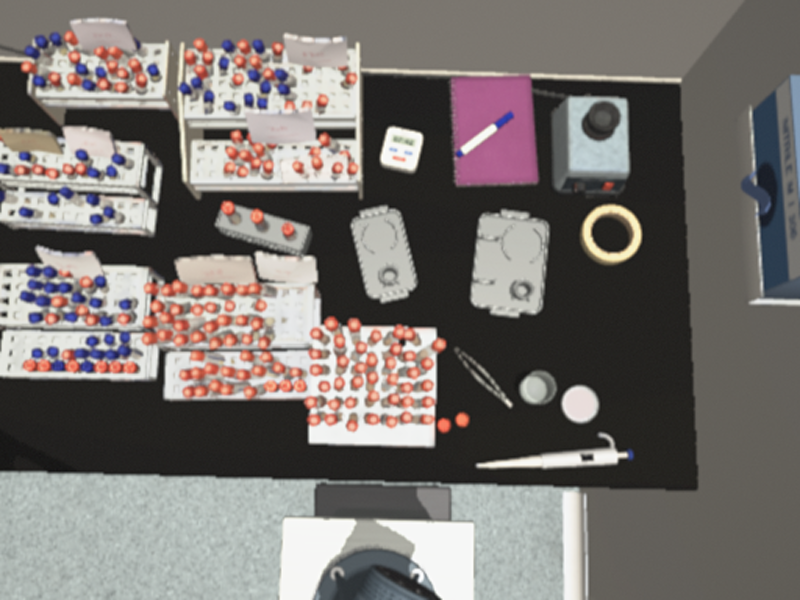

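View pics/side0b.png

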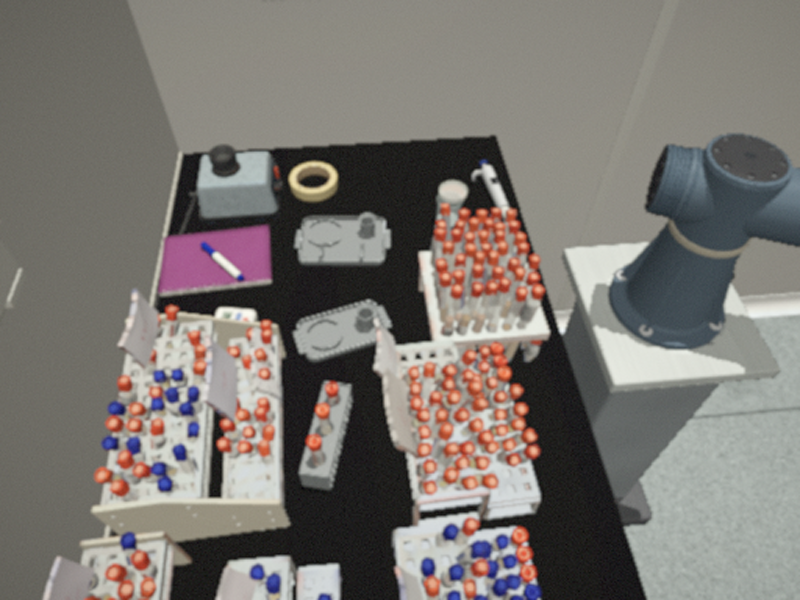

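The top view (800-wide scale) shows the stock rack at (262,228), narrow tray at (383,253), wide tray at (511,262), forceps at (483,378), beaker at (537,387) and dish at (580,404). In both trays the socket is at the lower end (-x), and the wide tray's rests are on the left (+y). The side view shows the three rack caps at (332,388), (323,410) and (315,441).

```bash
cat >> h.py <<'E'
def tri(s1,p1,s2,p2):
    o1,d1=ray(s1,*p1);o2,d2=ray(s2,*p2);d1/=np.linalg.norm(d1);d2/=np.linalg.norm(d2)
    t=np.linalg.lstsq(np.c_[d1,-d2],o2-o1,rcond=None)[0];a=o1+d1*t[0];b=o2+d2*t[1];return (a+b)/2,np.linalg.norm(a-b)
def blobs(m,amin=15):
    n,l,st,c=cv2.connectedComponentsWithStats(m.astype(np.uint8));return [(c[i],st[i,4],l==i) for i in range(1,n) if st[i,4]>=amin]
def red(im):
    h=cv2.cvtColor(im,cv2.COLOR_RGB2HSV);return ((h[...,0]<12)|(h[...,0]>170))&(h[...,1]>120)&(h[...,2]>90)
def rect(s,m,z):
    c=max(cv2.findContours(m.astype(np.uint8),cv2.RETR_EXTERNAL,cv2.CHAIN_APPROX_NONE)[0],key=cv2.contourArea)[:,0]
    P=np.array([plane(s,u,v,z)[:2] for u,v in c.astype(float)]);return P,cv2.minAreaRect((P*1000).astype(np.float32))
E
python3 - <<'E'
from h import *
T=load('top0');S=load('side0');k=1.5625
def near(s,pts,m):
    b=blobs(m,4);return [min(b,key=lambda q:np.hypot(*(q[0]-np.array(p)/k)))[0] for p in pts]
tc=near(T,[(228,208),(258,215),(288,229)],red(T['pixels']))
sc=near(S,[(315,441),(323,410),(332,388)],red(S['pixels']))
for a,b in zip(tc,sc):
    p,e=tri(T,a,S,b);print('cap',a.round(1),b.round(1),p.round(3),round(e,4))
g=T['pixels'].max(2)>75
for n,(u,v),z in [('rack',(262,240),.046),('narrow',(383,253),.011),('wide',(511,262),.011),('forceps',(483,378),.009),('beaker',(537,387),.06),('dish',(580,404),.015)]:
    b=min(blobs(g,30),key=lambda q:np.hypot(*(q[0]-np.array((u,v))/k)))
    P,r=rect(T,b[2],z);P0,r0=rect(T,b[2],0.);print(n,b[0].round(1),b[1],np.round(r[0],1),np.round(r[1],1),round(r[2],1),'z0',np.round(r0[0],1),np.round(r0[1],1))
E
```

```text
cap [145.4 132.3] [200.1 282.6] [0.65  0.264 0.103] 0.0002
cap [164.2 137.8] [205.8 262.3] [0.637 0.215 0.102] 0.0006
cap [184.  146.8] [212.2 248.7] [0.622 0.167 0.076] 0.0003
rack [143.7 214.1] 24656 [487.1 260. ] [802.6 375.6] 79.6 z0 [495.1 270.2] [832.5 389.6]
narrow [245.3 162.1] 1973 [604.1   5.7] [174.9  94.5] 14.9 z0 [606.9   5.9] [176.4  95.3]
wide [326.  168.3] 3002 [ 593.5 -217.2] [129.2 195. ] 84.5 z0 [ 596.3 -218.9] [130.3 196.7]
forceps [311.6 243.6] 228 [ 386.6 -176.2] [125.4  23. ] 46.0 z0 [ 387.4 -177.4] [126.3  23.2]
beaker [343.8 247.8] 417 [ 370.8 -255.6] [53.5 59.2] 45.6 z0 [ 375.7 -267.4] [56.2 62.1]
dish [370.8 258.2] 489 [ 349.4 -335.4] [62.3 63.3] 45.3 z0 [ 350.3 -339.2] [63. 64.]
```

Measured points agree with the known sizes: caps sit at 0.10/0.10/0.08 m with 50 mm spacing, so the short tube is the one at y≈0.167. The tool-down relation is φ(tool y) = q1−q6. I'll set out for the middle tall tube.

{"op": "send_rows", "data": {
  "commands": "50 -0.976 -0.452 0 0;50 -0.976 -0.452 0 0;50 -0.976 -0.452 0 0;50 -0.976 -0.452 0 0;50 -0.976 -0.452 0 0;50 -0.976 -0.452 0 0;50 -0.976 -0.452 0 0;50 -0.976 -0.452 0 0;50 -0.976 -0.452 0 0;50 -0.976 -0.452 0 0;50 -0.976 -0.452 0 0;50 -0.976 -0.452 0 0;50 -0.976 -0.452 0 0;50 -0.976 -0.452 0 0;50 -0.976 -0.452 0 0;50 -0.976 -0.452 0 0;50 -0.976 -0.452 0 0;50 -0.976 -0.452 0 0;50 -0.976 -0.452 0 0;50 -0.976 -0.452 0 0"
}}

```text
t: 1.82
tcp_pos: [0.4866, 0.336, 0.239]
tool_rot: [0.122, 0.993, -0.0, -0.0]
force: [0.1, -0.0, 0.1]
finger_gap: 0.582
gripper_force: 0.0
```

{"op": "send_rows", "data": {
  "commands": "50 -0.976 -0.452 0 0;50 -0.976 -0.452 0 0;50 -0.976 -0.452 0 0;50 -0.976 -0.452 0 0;50 -0.976 -0.452 0 0;50 -0.976 -0.452 0 0;50 -0.976 -0.452 0 0;50 -0.976 -0.452 0 0;50 -0.976 -0.452 0 0;50 0 0 0 1;50 0 0 0 1;50 0 0 0 1;50 0 0 0 1;50 0 0 0 1;50 0 0 0 1;50 0 0 0 1;50 0 0 0 1;50 0 0 0 1;50 0 0 0 1;50 0 0 0 1"
}}

```text
t: 3.48
tcp_pos: [0.6366, 0.2154, 0.2388]
tool_rot: [0.486, 0.874, -0.0, -0.0]
force: [0.4, 0.4, 0.2]
finger_gap: 0.586
gripper_force: 0.0
```

{"op": "send_rows", "data": {
  "commands": "50 0 0 0 1;50 0 0 0 1;50 0 0 0 1;50 0 0 0 1;50 0 0 0 1;50 0 0 0 1;50 0 0 0 1;50 0 0 0 1;50 0 0 0 1;50 0 0 0 1;50 0 0 0 1;50 0 0 0 1;50 0 0 0 0"
}}

```text
t: 4.57
tcp_pos: [0.6366, 0.2154, 0.2388]
tool_rot: [0.799, 0.602, -0.0, -0.0]
force: [-0.5, -0.1, 0.2]
finger_gap: 0.583
gripper_force: 0.0
```

```bash
cat >> h.py <<'E'
def goto(x,y,z,phi=None):
    s=readout.sense();R=Rot.from_quat(s['tool_rot']).as_matrix();d=R.T@(np.array([x,y,z])-s['tcp_pos'])/.02
    f=np.degrees(np.arctan2(R[1,1],R[0,1]));print('t',round(s['t'],2),'tcp',np.round(s['tcp_pos'],4),'phi',round(f,1),'units',d.round(2),'spin',None if phi is None else round(((f-phi+180)%360-180)/4,2))
E
python3 - <<'E'
from h import *
s=snap('wrist','w1');print(Rot.from_quat(s['rotation']).as_matrix().round(2).tolist(),s['eye'])
for c,a,m in blobs(red(s['pixels']),150): print(c.round(1),a,plane(s,*c,.100).round(4),plane(s,*c,.076).round(4))
goto(.637,.215,.1,-16)
E
```

```text
[[0.96, -0.26, -0.08], [-0.28, -0.92, -0.29], [-0.0, 0.3, -0.95]] [0.65716675 0.28829513 0.37199614]
[ 5.2 48.4] 202 [0.476 0.373 0.1  ] [0.46   0.3805 0.076 ]
[ 17.  105.5] 1560 [0.4635 0.331  0.1   ] [0.4464 0.3348 0.076 ]
[400.9  87.6] 488 [0.7738 0.2566 0.1   ] [0.7841 0.2538 0.076 ]
[365.2  90.7] 477 [0.7451 0.2623 0.1   ] [0.7529 0.26   0.076 ]
[332.4 108.4] 877 [0.7163 0.2558 0.1   ] [0.7215 0.253  0.076 ]
[364.7 119.6] 362 [0.7407 0.2392 0.1   ] [0.748  0.2349 0.076 ]
[252.6 121.9] 480 [0.649  0.2636 0.1   ] [0.6483 0.2615 0.076 ]
[402.5 120.5] 400 [0.7713 0.2296 0.1   ] [0.7814 0.2245 0.076 ]
[386.  150.1] 602 [0.754  0.2083 0.1   ] [0.7625 0.2013 0.076 ]
[351.8 158.9] 761 [0.7239 0.2089 0.1   ] [0.7298 0.2019 0.076 ]
[ 25.6 159.5] 1279 [0.4481 0.2876 0.1   ] [0.4297 0.2875 0.076 ]
[253.7 178.3] 420 [0.6362 0.2157 0.1   ] [0.6343 0.2093 0.076 ]
[ 31.3 190.2] 1447 [0.4394 0.2606 0.1   ] [0.4202 0.2582 0.076 ]
[505.1 215.9] 457 [0.8507 0.1164 0.1   ] [0.8677 0.1012 0.076 ]
[ 60.6 216.1] 1281 [0.4535 0.2302 0.1   ] [0.4355 0.2251 0.076 ]
[254.6 218.7] 350 [0.6262 0.1779 0.1   ] [0.6235 0.1682 0.076 ]
[362.9 223.2] 272 [0.7225 0.1455 0.1   ] [0.7282 0.1329 0.076 ]
[ 11.2 229.5] 587 [0.4025 0.2307 0.1   ] [0.38   0.2257 0.076 ]
[ 87.6 236.9] 555 [0.4685 0.2037 0.1   ] [0.4519 0.1963 0.076 ]
[398.2 238.7] 333 [0.7519 0.1204 0.1   ] [0.7603 0.1056 0.076 ]
[ 39.7 282.4] 4024 [0.4012 0.1711 0.1   ] [0.3786 0.1608 0.076 ]
[377.7 253.7] 356 [0.7305 0.1099 0.1   ] [0.7369 0.0942 0.076 ]
[423.  252.2] 350 [0.7727 0.0994 0.1   ] [0.7829 0.0828 0.076 ]
[375.9 283.2] 329 [0.7234 0.0776 0.1   ] [0.7292 0.059  0.076 ]
t 4.62 tcp [0.6366 0.2154 0.2389] phi -15.9 units [-0.01  0.03  6.94] spin 0.03
```

View pics/w1.png

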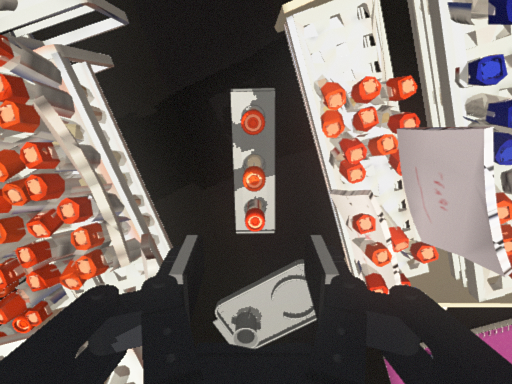

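The wrist view shows the rack with its three caps at (253,122), (254,178) and (255,219). This confirms the tall tube at (0.636,0.216) and the short one at (0.6235,0.168), and the narrow tray is at (265,305).

{"op": "send_rows", "data": {
  "commands": "50 0 0 0.955 0;50 0 0 0.955 0;50 0 0 0.955 0;50 0 0 0.955 0;50 0 0 0.955 0;50 0 0 0.955 0;50 0 0 0.955 0;50 0 0 0.955 0;50 0 0 0.955 0;50 0 0 0 0;10 0 0 0 0;10 0 0 0 0;10 0 0 0 0;10 0 0 0 0;10 0 0 0 0;10 0 0 0 0;10 0 0 0 0;10 0 0 0 0",
  "grip_force": 25
}}

```text
t: 6.12
tcp_pos: [0.6377, 0.2156, 0.0686]
tool_rot: [0.798, 0.602, 0.001, 0.0]
force: [0.3, 0.3, 6.0]
finger_gap: 0.229
gripper_force: 24.3
```

{"op": "send_rows", "data": {
  "commands": "10 0 0 -0.5 0;10 0 0 -1 0;10 0 0 -1 0;10 0 0 -1 0;10 0 0 -1 0;10 0 0 -1 0;10 0 0 -1 0;10 0 0 -1 0"
}}

```text
t: 6.78
tcp_pos: [0.6363, 0.2154, 0.2184]
tool_rot: [0.798, 0.602, -0.0, -0.0]
force: [-0.5, -0.3, -0.2]
finger_gap: 0.225
gripper_force: 24.6
```

Run:
```python
from h import *
s=load('w1')
im=s['pixels'];g=im.max(2)>75
# narrow tray in wrist view (partly hidden): crop
cv2.imwrite('pics/w1c.png',cv2.cvtColor(cv2.resize(im[240:360,190:340],None,fx=5,fy=5,interpolation=cv2.INTER_CUBIC),cv2.COLOR_RGB2BGR))
t=load('top0')['pixels'];a=t[125:210,215:365];cv2.imwrite('pics/tc.png',cv2.cvtColor(cv2.resize(a,None,fx=5,fy=5,interpolation=cv2.INTER_CUBIC),cv2.COLOR_RGB2BGR))
goto(.5606,-.006,.24,-16)
```

```text
t 6.78 tcp [0.6363 0.2154 0.2184] phi -16.0 units [-11.68  -0.6   -1.07] spin 0.01
```

View pics/tc.png

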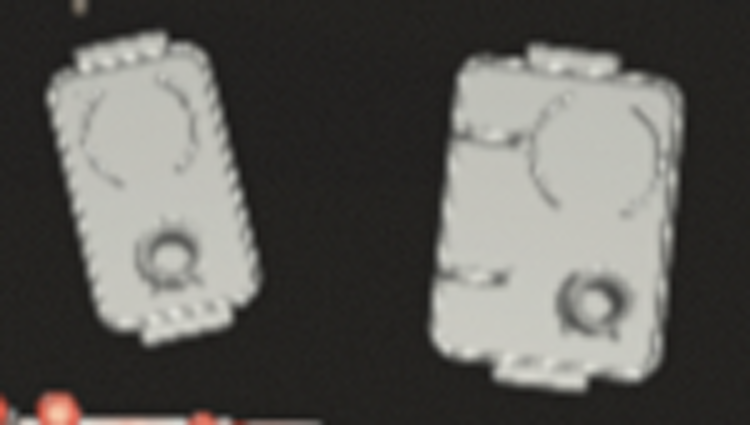

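The crop shows the narrow tray's socket ring at about (168,253) and the wide tray's at (597,303), with notch marks at (490,133) and (483,275). The tube is held at about 19 mm opening. I'll check the socket in the wrist image too.

View pics/w1c.png

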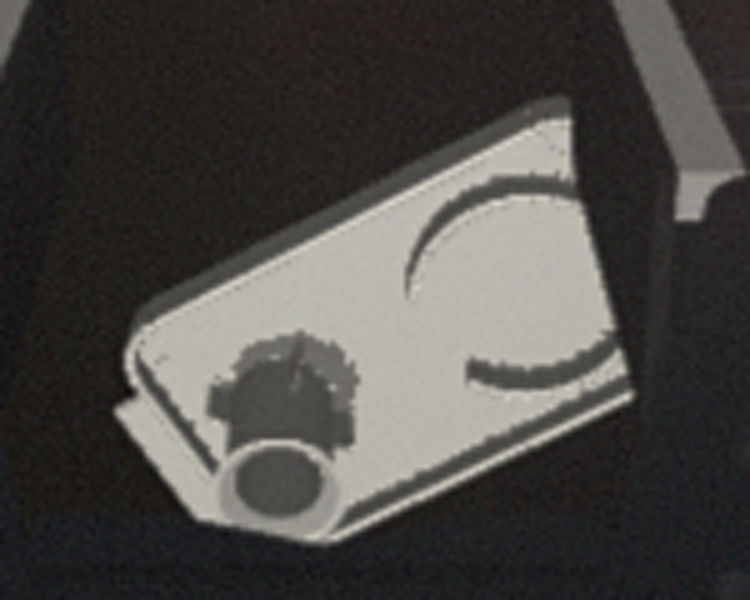

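Run:
```python
from h import *
T=load('top0')
for n,p in [('nsock',(168,254)),('wsock',(596,304))]:
    u,v=215+p[0]/5,125+p[1]/5; print(n,plane(T,u,v,.04).round(4),plane(T,u,v,.004).round(4))
for n,p in [('ncr',(139,135)),('wcr',(597,160)),('rest1',(490,133)),('rest2',(483,275))]:
    u,v=215+p[0]/5,125+p[1]/5; print(n,plane(T,u,v,.012).round(4))
```

```text
nsock [ 0.5578 -0.0049  0.04  ] [ 0.5661 -0.0046  0.004 ]
wsock [ 0.5374 -0.2344  0.04  ] [ 0.5452 -0.2407  0.004 ]
ncr [0.6312 0.0134 0.012 ]
wcr [ 0.6248 -0.2401  0.012 ]
rest1 [ 0.6384 -0.1808  0.012 ]
rest2 [ 0.5578 -0.1774  0.012 ]
```

The wrist crop shows the narrow tray's socket mouth as a clean ellipse centred at (278,488), which is image pixel (245.6,337.6).

Run:
```python
from h import *
print(plane(load('w1'),245.6,337.6,.04).round(4))
goto(.559,-.006,.2184,-16)
```

```text
[ 0.5623 -0.0033  0.04  ]
t 6.78 tcp [0.6363 0.2154 0.2184] phi -16.0 units [-1.17e+01 -6.70e-01  1.00e-02] spin 0.01
```

{"op": "send_rows", "data": {
  "commands": "10 -0.967 -0.05 0 0;10 -0.967 -0.05 0 0;10 -0.967 -0.05 0 0;10 -0.967 -0.05 0 0;10 -0.967 -0.05 0 0;10 -0.967 -0.05 0 0;10 -0.967 -0.05 0 0;10 -0.967 -0.05 0 0;10 -0.967 -0.05 0 0;10 -0.967 -0.05 0 0;10 -0.967 -0.05 0 0;10 -0.967 -0.05 0 0;10 0 0 0.9 0;10 0 0 0.9 0;10 0 0 0.9 0;10 0 0 0.9 0;10 0 0 0.6 0;10 0 0 0 0"
}}

```text
t: 8.28
tcp_pos: [0.5593, -0.0041, 0.1311]
tool_rot: [0.799, 0.602, -0.002, -0.002]
force: [0.4, -0.0, 0.3]
finger_gap: 0.228
gripper_force: 24.6
```

Run:
```python
from h import *
s=snap('wrist','w2'); goto(.561,-.0045,.0690)
im=cv2.cvtColor(s['pixels'],cv2.COLOR_RGB2BGR); cv2.imwrite('pics/w2c.png',cv2.resize(im[100:384,130:400],None,fx=2,fy=2))
```

```text
t 8.33 tcp [ 0.5603 -0.0042  0.1323] phi -16.0 units [-0.    0.05  3.17] spin None
```

View pics/w2c.png

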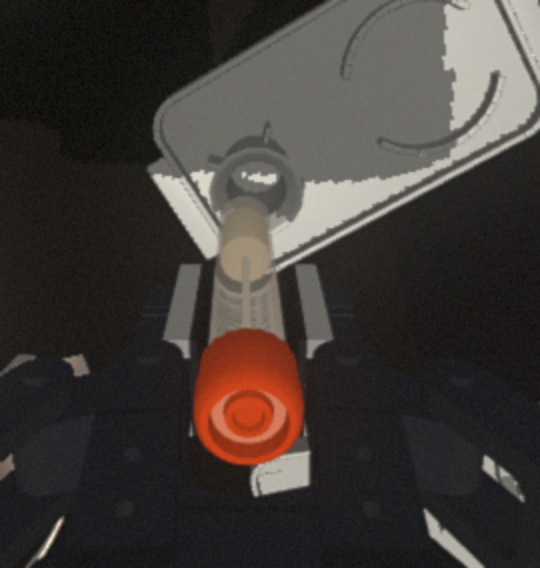

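The tube hangs vertically between the pads. The socket mouth centre is at crop (256,186), which is px (258,193).

Run:
```python
from h import *
s=load('w2');print(plane(s,258,193,.04).round(4),plane(s,256,193,.04).round(4),proj(s,[.5603,-.0042,.04]),proj(s,[.5603,-.0042,.068]),proj(s,[.5603,-.0042,.172]))
```

```text
[ 0.5621 -0.0028  0.04  ] [ 0.5606 -0.0023  0.04  ] [256.2579002  195.36516146] [256.34592049 208.80357678] [257.04514613 315.55720189]
```

{"op": "send_rows", "data": {
  "commands": "10 0.09 0.08 0.4 0;10 0 0 0.4 0;10 0 0 0.4 0;10 0 0 0.4 0;10 0 0 0.4 0;10 0 0 0.4 0;10 0 0 0.3 0;10 0 0 0.3 0;10 0 0 0.1 0;10 0 0 0 0"
}}

```text
t: 9.17
tcp_pos: [0.5632, -0.003, 0.0707]
tool_rot: [0.798, 0.602, -0.0, -0.0]
force: [0.4, -0.4, 0.1]
finger_gap: 0.223
gripper_force: 24.6
```

{"op": "send_rows", "data": {
  "commands": "50 0 0 0.05 0;50 0 0 0 0;50 0 0 0 0;50 0 0 0 0;50 0 0 0 0;50 0 0 0 0;50 0 0 -0.5 0;50 0 0 -1 0;50 0 0 -1 0;50 0 0 -1 0;50 0 0 -1 0;50 0 0 -1 0;50 0 0 -1 0;50 0 0 0 0"
}}

```text
t: 10.33
tcp_pos: [0.5661, -0.0035, 0.2052]
tool_rot: [0.798, 0.602, 0.003, 0.003]
force: [0.5, -0.0, -0.0]
finger_gap: 0.582
gripper_force: 0.0
```

Run:
```python
from h import *
s=snap('wrist','w3'); goto(.6235,.168,.200,-16)
for c,a,m in blobs(red(s['pixels']),80):
    p=plane(s,*c,.1)
    if np.hypot(p[0]-.56,p[1])<.06: print(c.round(1),a,p.round(4))
```

```text
t 10.38 tcp [ 0.5651 -0.0033  0.2032] phi -16.0 units [9.04 0.45 0.17] spin 0.01
[248.5 191. ] 597 [ 0.5625 -0.0034  0.1   ]
```

{"op": "send_rows", "data": {
  "commands": "50 1 0.05 0 0;50 1 0.05 0 0;50 1 0.05 0 0;50 1 0.05 0 0;50 1 0.05 0 0;50 1 0.05 0 0;50 1 0.05 0 0;50 1 0.05 0 0;50 1 0.05 0 0;50 0 0 0 0;50 0 0 0 0"
}}

```text
t: 11.3
tcp_pos: [0.6208, 0.1682, 0.199]
tool_rot: [0.798, 0.603, -0.001, -0.0]
force: [0.0, 0.1, -0.4]
finger_gap: 0.588
gripper_force: 0.0
```

Run:
```python
from h import *
goto(.6235,.168,.061,-16)
s=snap('wrist','w4')
for c,a,m in blobs(red(s['pixels']),80):
    p=plane(s,*c,.077)
    if np.hypot(p[0]-.6235,p[1]-.168)<.06: print(c.round(1),a,p.round(4))
```

```text
t 11.3 tcp [0.6208 0.1682 0.199 ] phi -15.9 units [0.04 0.15 6.9 ] spin 0.04
[257.3 183.1] 517 [0.6233 0.168  0.077 ]
```

{"op": "send_rows", "data": {
  "commands": "50 0 0.13 0.9 0;50 0 0 1 0;50 0 0 1 0;50 0 0 1 0;50 0 0 1 0;50 0 0 1 0;50 0 0 0.8 0;50 0 0 0.2 0;50 0 0 0 0;10 0 0 0 0;10 0 0 0 0;10 0 0 0 0;10 0 0 0 0;10 0 0 0 0;10 0 0 0 0;10 0 0 0 0;10 0 0 0 0"
}}

```text
t: 12.77
tcp_pos: [0.6252, 0.1669, 0.0638]
tool_rot: [0.798, 0.602, 0.001, 0.001]
force: [0.2, -1.1, 5.3]
finger_gap: 0.234
gripper_force: 24.7
```

{"op": "send_rows", "data": {
  "commands": "10 0 0 -0.5 0;10 0 0 -1 0;10 0 0 -1 0;10 0 0 -1 0;10 0 0 -1 0;10 0 0 -1 0;10 0 0 -1 0;10 0 0 -1 0;10 0 0 0 0"
}}

```text
t: 13.52
tcp_pos: [0.6264, 0.1672, 0.2172]
tool_rot: [0.798, 0.602, 0.004, 0.002]
force: [0.7, 0.4, -0.6]
finger_gap: 0.23
gripper_force: 24.7
```

Run:
```python
from h import *
goto(.54,-.06,.24,-16)
goto(.54,-.235,.21,-16)
```

```text
t 13.52 tcp [0.6264 0.1672 0.2172] phi -16.0 units [-12.11  -1.02  -1.18] spin 0.01
t 13.52 tcp [0.6264 0.1672 0.2172] phi -16.0 units [-20.53   1.37   0.31] spin 0.01
```

{"op": "send_rows", "data": {
  "commands": "10 -1 0.07 0 0;10 -1 0.07 0 0;10 -1 0.07 0 0;10 -1 0.07 0 0;10 -1 0.07 0 0;10 -1 0.07 0 0;10 -1 0.07 0 0;10 -1 0.07 0 0;10 -1 0.07 0 0;10 -1 0.07 0 0;10 -1 0.07 0 0;10 -1 0.07 0 0;10 -1 0.07 0 0;10 -1 0.07 0 0;10 -1 0.07 0 0;10 -1 0.07 0 0;10 -1 0.07 0 0;10 -1 0.07 0 0;10 -1 0.07 0 0;10 -1 0.07 0 0"
}}

```text
t: 15.18
tcp_pos: [0.5401, -0.2259, 0.2115]
tool_rot: [0.798, 0.602, -0.0, -0.001]
force: [1.8, -1.0, -0.6]
finger_gap: 0.231
gripper_force: 24.7
```

{"op": "send_rows", "data": {
  "commands": "10 -0.55 0 0.3 0;10 0 0 0.9 0;10 0 0 0.9 0;10 0 0 0.9 0;10 0 0 0.9 0;10 0 0 0.6 0;10 0 0 0.3 0;10 0 0 0 0;10 0 0 0 0"
}}

```text
t: 15.93
tcp_pos: [0.5379, -0.2356, 0.116]
tool_rot: [0.798, 0.602, -0.0, -0.001]
force: [-0.8, -0.6, 0.7]
finger_gap: 0.231
gripper_force: 24.7
```

Run:
```python
from h import *
s=snap('wrist','w5'); goto(.541,-.236,.064)
im=cv2.cvtColor(s['pixels'],cv2.COLOR_RGB2BGR); cv2.imwrite('pics/w5c.png',cv2.resize(im[60:340,80:430],None,fx=2,fy=2))
p=np.array(readout.sense()['tcp_pos']);print([proj(s,[p[0],p[1],z]).round(1) for z in (.04,.06,.14)],proj(s,[.541,-.236,.04]))
```

```text
t 15.98 tcp [ 0.5383 -0.236   0.1167] phi -16.0 units [0.04 0.13 2.64] spin None
[array([255.1, 202.8]), array([255.2, 213.3]), array([256. , 287.5])] [258.69466409 201.72355546]
```

View pics/w5c.png

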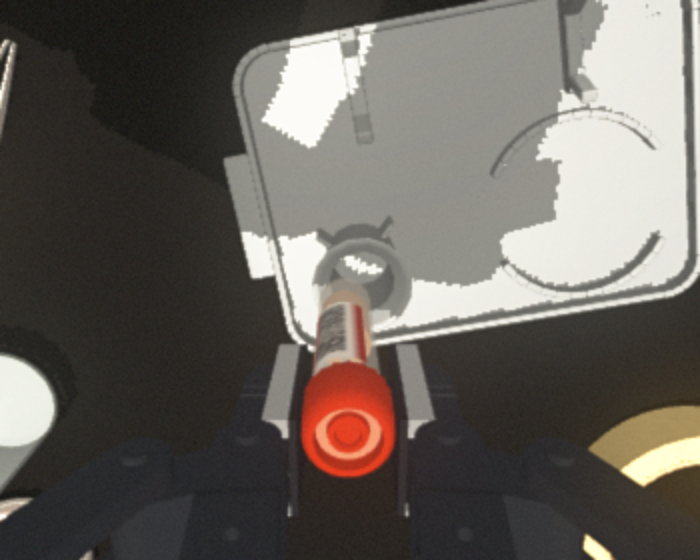

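The socket mouth is at crop (363,281), px (261.5,200.5). The tube foot is about 9 px to its left, so it needs roughly +6.5 mm along tool y.

{"op": "send_rows", "data": {
  "commands": "10 0.07 0.32 0 0;10 0 0 0.3 0;10 0 0 0.3 0;10 0 0 0.3 0;10 0 0 0.3 0;10 0 0 0.3 0;10 0 0 0.3 0;10 0 0 0.3 0;10 0 0 0.3 0;10 0 0 0.15 0;10 0 0 0 0"
}}

```text
t: 16.9
tcp_pos: [0.5441, -0.2362, 0.0644]
tool_rot: [0.798, 0.602, -0.0, -0.001]
force: [-0.2, 0.6, -0.1]
finger_gap: 0.234
gripper_force: 24.7
```

Run:
```python
from h import *
s=load('w5');f=lambda a,b,z:plane(s,80+a/2,60+b/2,z).round(4)
print('sock',f(363,281,.04)); print('rest A ends',f(348,40,.024),f(365,138,.024)); print('cradle',f(577,200,.011)); 
print('cradle rib pts',[f(*q,.011).tolist() for q in [(493,172),(588,110),(656,146),(503,263),(572,291),(659,236)]])
goto(0.55,-.24,.064)
```

```text
sock [ 0.5431 -0.2357  0.04  ]
rest A ends [ 0.5602 -0.1566  0.024 ] [ 0.557  -0.1898  0.024 ]
cradle [ 0.6291 -0.2365  0.011 ]
cradle rib pts [[0.6003, -0.217, 0.011], [0.6388, -0.2041, 0.011], [0.6611, -0.2242, 0.011], [0.5965, -0.2537, 0.011], [0.6208, -0.273, 0.011], [0.6576, -0.2596, 0.011]]
t 16.9 tcp [ 0.5441 -0.2362  0.0644] phi -16.0 units [-0.1   0.34  0.02] spin None
```

{"op": "send_rows", "data": {
  "commands": "50 0 0 0 0;50 0 0 0 0;50 0 0 0 0;50 0 0 0 0;50 0 0 0 0;50 0 0 0 0;50 0 0 -0.5 0;50 0 0 -1 0;50 0 0 -1 0;50 0 0 -1 0;50 0 0 -1 0;50 0 0 -1 0;50 0 0 -1 0;50 0 0 -1 0;50 0 0 -1 0;50 0 0 0 0"
}}

```text
t: 18.23
tcp_pos: [0.5468, -0.2378, 0.2406]
tool_rot: [0.798, 0.602, 0.002, 0.005]
force: [0.0, 0.2, 1.2]
finger_gap: 0.584
gripper_force: 0.0
```

Run:
```python
from h import *
s=snap('wrist','w6'); T=snap('top','top1')
for c,a,m in blobs(red(s['pixels']),80): print(c.round(1),a,plane(s,*c,.077).round(4))
im=cv2.cvtColor(s['pixels'],cv2.COLOR_RGB2BGR); cv2.imwrite('pics/w6b.png',cv2.resize(im,(800,600),interpolation=cv2.INTER_CUBIC))
m=T['pixels'].max(2)>75
for b in blobs(m,100):
    p=plane(T,*b[0],0)
    if p[0]<.42 and p[1]<-.1: print(b[0].round(1),b[1],p.round(3))
goto(.349,-.335,.1,-16)
```

```text
[ 12.4 102.9] 485 [ 0.3561 -0.1166  0.077 ]
[ 33.2 127.5] 414 [ 0.3636 -0.1416  0.077 ]
[246.3 168.6] 232 [ 0.5417 -0.2336  0.077 ]
[438.4 241.9] 186 [ 0.7131 -0.3654  0.077 ]
t 18.33 tcp [ 0.5448 -0.2366  0.2366] phi -16.0 units [-7.42 -8.07  6.82] spin 0.01
```

View pics/w6b.png

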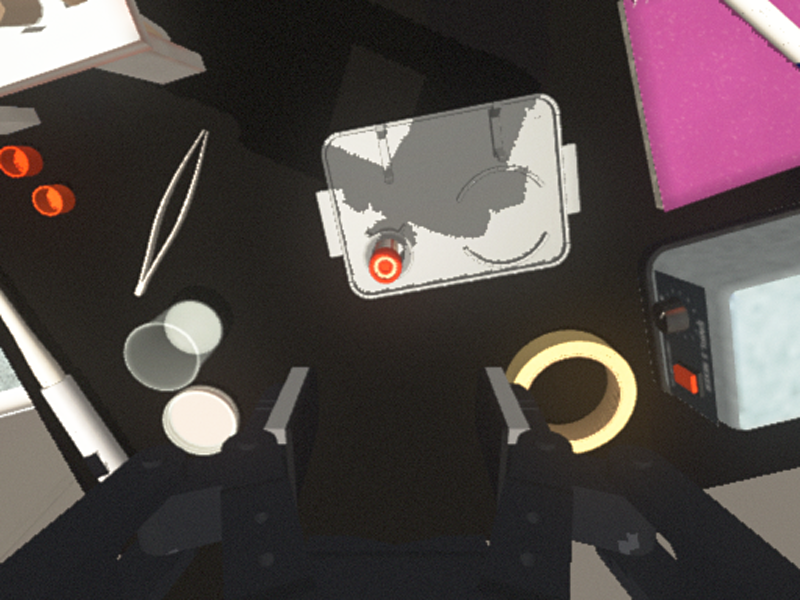

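The view (800-wide) shows the short tube standing in the wide socket at (385,265), dish at (200,420) and beaker rim at (162,357) with its foot at (194,327). The forceps run from (137,293) to (207,131), and the cradle is at about (505,217).

Run:
```python
from h import *
s=load('w6');k=1.5625;f=lambda a,b,z:plane(s,a/k,b/k,z)
print('dish',f(200,419,.015).round(4),f(200,421,0.012).round(4))
print('beaker rim',f(162,357,.061).round(4),'foot',f(194,327,0).round(4))
a,b=f(137,293,.0045),f(207,131,.0045);d=(b-a)[:2];print('forceps',((a+b)/2).round(4),np.linalg.norm(d).round(4),np.degrees(np.arctan2(d[1],d[0])).round(1))
h=cv2.cvtColor(s['pixels'],cv2.COLOR_RGB2HSV)
# pale things on black: dish blob
m=(s['pixels'].max(2)>60)
for bb in blobs(m,300):
    if abs(bb[0][0]-290)<60 and abs(bb[0][1]-125)<30:
        P,r=rect(s,bb[2],.011); print('tray',np.round(r[0],1),np.round(r[1],1),r[2])
# corners (outer rim top), sides' midpoints
L=[f(*q,.011)[:2] for q in [(324,140),(556,93),(569,262),(359,298)]];print(np.round(L,4).tolist())
for n,q,z in [('A',(381,125),.024),('A2',(388,181),.024),('B',(494,104),.024),('B2',(499,160),.024)]: print(n,f(*q,z).round(4))
g=[f(*q,.011)[:2] for q in [(458,200),(480,178),(505,166),(530,174),(543,187),(464,247),(485,260),(505,264),(530,254),(546,233)]]
(x,y),r=cv2.minEnclosingCircle(np.array(g,np.float32)*1000);G=np.array(g);A=np.c_[2*G,np.ones(len(G))];c=np.linalg.lstsq(A,(G**2).sum(1),rcond=None)[0];print('cradle',c[:2].round(4),np.sqrt(c[2]+c[:2]@c[:2]).round(4))
```

```text
dish [ 0.3526 -0.3327  0.015 ] [ 0.3501 -0.3358  0.012 ]
beaker rim [ 0.374  -0.2585  0.061 ] foot [ 0.3722 -0.2596  0.    ]
forceps [ 0.3925 -0.1714  0.0045] 0.1382 44.4
tray [ 593.9 -218. ] [126.3 190.3] 84.12266540527344
[[0.5204, -0.1518], [0.6829, -0.1664], [0.6709, -0.2868], [0.5094, -0.2699]]
A [ 0.5618 -0.1537  0.024 ]
A2 [ 0.5561 -0.1902  0.024 ]
B [ 0.6378 -0.1616  0.024 ]
B2 [ 0.6333 -0.1977  0.024 ]
cradle [ 0.6299 -0.2395] 0.0353
```

{"op": "send_rows", "data": {
  "commands": "78 -0.82 -0.886 0 0;78 -0.82 -0.886 0 0;78 -0.82 -0.886 0 0;78 -0.82 -0.886 0 0;78 -0.82 -0.886 0 0;78 -0.82 -0.886 0 0;78 -0.82 -0.886 0 0;78 -0.82 -0.886 0 0;78 -0.82 -0.886 0 0;78 0 0 1 -0.8;78 0 0 1 -0.8;78 0 0 1 -0.9;78 0 0 1 0;78 0 0 1 0;78 0 0 0.5 0;78 0 0 0 0;78 0 0 0 0"
}}

```text
t: 19.75
tcp_pos: [0.35, -0.3335, 0.1242]
tool_rot: [0.743, 0.669, 0.0, -0.002]
force: [0.2, 0.4, 0.5]
finger_gap: 0.913
gripper_force: 0.0
```

Run:
```python
from h import *
s=snap('wrist','w7'); goto(.351,-.335,.008,-6)
im=cv2.cvtColor(s['pixels'],cv2.COLOR_RGB2BGR); cv2.imwrite('pics/w7b.png',im)
h=cv2.cvtColor(s['pixels'],cv2.COLOR_RGB2HSV)
for b in blobs(s['pixels'].min(2)>150,300): 
    P,r=rect(s,b[2],.015); print(b[0].round(1),b[1],np.round(r[0],1),np.round(r[1],1))
```

```text
t 19.8 tcp [ 0.3504 -0.3341  0.125 ] phi -6.0 units [-0.05  0.04  5.85] spin 0.01
[125.7 141.2] 5501 [ 252.3 -292.7] [ 50.6 210. ]
[476.3  45.8] 3632 [ 518.4 -244.7] [43.5 68.3]
[ 38. 131.] 11788 [ 197.4 -278. ] [129.5  75.3]
[277.9  84.9] 550 [ 375.5 -258.5] [62.2 62.1]
[273.5  88.5] 2778 [ 371.7 -259.1] [42. 42.]
[254.4 190.5] 4155 [ 349.6 -335.9] [60.2 59.3]
```

View pics/w7b.png

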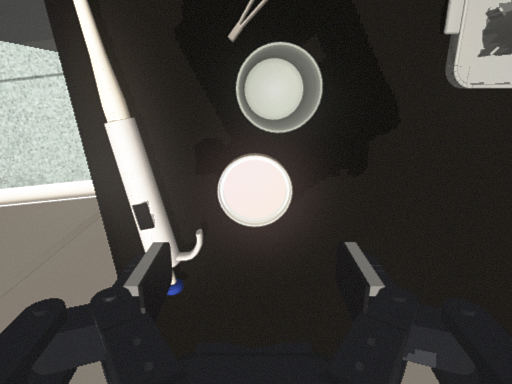

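Dish is centred at px (254,190), so (0.350,-0.3355); the pipette and hook are clear of the left finger. I'll descend now.

{"op": "send_rows", "data": {
  "commands": "78 -0.07 0 0.8 0;78 0 0 0.9 0;78 0 0 0.9 0;78 0 0 0.9 0;78 0 0 0.9 0;78 0 0 0.8 0;78 0 0 0.5 0;78 0 0 0.15 0;78 0 0 0 0;50 0 0 0 0;50 0 0 0 0;50 0 0 0 0;50 0 0 0 0;50 0 0 0 0;50 0 0 0 0"
}}

```text
t: 21.05
tcp_pos: [0.3509, -0.3365, 0.0096]
tool_rot: [0.743, 0.669, -0.0, 0.001]
force: [0.3, 0.4, 6.9]
finger_gap: 0.7
gripper_force: 27.0
```

{"op": "send_rows", "data": {
  "commands": "50 0 0 -0.3 0;50 0 0 -0.5 0;50 0 0 -0.8 0;50 0 0 0 0"
}}

```text
t: 21.38
tcp_pos: [0.3513, -0.337, 0.0429]
tool_rot: [0.743, 0.669, -0.0, 0.002]
force: [-0.4, -0.1, -0.1]
finger_gap: 0.697
gripper_force: 27.2
```

Run:
```python
from h import *
goto(.6306,-.2393,.05,-6)
s=snap('wrist','w8');cv2.imwrite('pics/w8.png',cv2.cvtColor(s['pixels'],cv2.COLOR_RGB2BGR))
```

```text
t 21.38 tcp [ 0.3513 -0.337   0.0429] phi -6.0 units [ 6.31 13.38 -0.34] spin 0.01
```

View pics/w8.png

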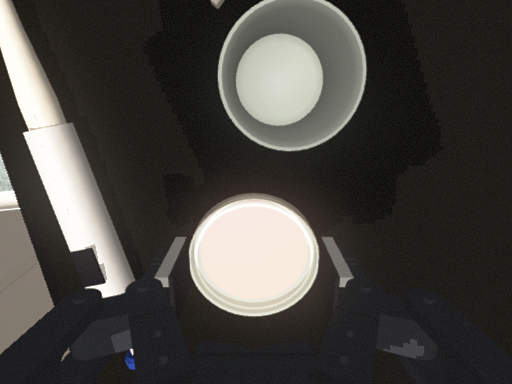

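Run:
```python
from h import *
s=load('w8');c,r=cv2.minEnclosingCircle(np.array([(190,252),(318,252),(254,198)],np.float32));print(plane(s,254,252,.048).round(4),plane(s,190,252,.048).round(4),plane(s,318,252,.048).round(4),plane(s,254,200,.048).round(4),plane(s,254,304,.048).round(4))
```

```text
[ 0.3515 -0.3315  0.048 ] [ 0.3226 -0.3284  0.048 ] [ 0.3805 -0.3345  0.048 ] [ 0.3541 -0.3065  0.048 ] [ 0.3486 -0.3594  0.048 ]
```

{"op": "send_rows", "data": {
  "commands": "50 0 0 -0.6 0;50 0 0 -1 0;50 0 0 -1 0;50 0 0 -1 0;50 0 0 -1 0;50 0 0 -1 0;50 0.45 0.956 0 0;50 0.45 0.956 0 0;50 0.45 0.956 0 0;50 0.45 0.956 0 0;50 0.45 0.956 0 0;50 0.45 0.956 0 0;50 0.45 0.956 0 0;50 0.45 0.956 0 0;50 0.45 0.956 0 0;50 0.45 0.956 0 0;50 0.45 0.956 0 0;50 0.45 0.956 0 0;50 0.45 0.956 0 0;50 0.45 0.956 0 0"
}}

```text
t: 23.1
tcp_pos: [0.6302, -0.2376, 0.1516]
tool_rot: [0.743, 0.669, -0.0, -0.001]
force: [0.5, 0.0, 0.1]
finger_gap: 0.699
gripper_force: 27.2
```

{"op": "send_rows", "data": {
  "commands": "50 0 0 0 0;50 0 0 0 0"
}}

```text
t: 23.27
tcp_pos: [0.63, -0.2376, 0.1515]
tool_rot: [0.742, 0.67, -0.0, -0.001]
force: [-0.4, -0.4, -0.3]
finger_gap: 0.697
gripper_force: 27.3
```

Run:
```python
from h import *
goto(.6306,-.2393,.0145,-6)
```

```text
t 23.27 tcp [ 0.63   -0.2376  0.1515] phi -5.9 units [-0.08  0.05  6.85] spin 0.03
```

Run:
```python
from h import *
s=snap('wrist','w9');p=s['pixels'].astype(int);st=readout.sense();z=st['tcp_pos'][2]+.0054
for n,m in [('w8',None),('w9',s)]:
    s=load(n);z0=.0483 if n=='w8' else z
    p=s['pixels'].astype(int);m=(p[...,0]>150)&(p[...,0]-p[...,1]>5)&(p[...,1]>100)
    for b in blobs(m,1500):
        if 180<b[0][0]<330:
            P,r=rect(s,b[2],z0);print(n,b[0].round(1),b[1],np.round(r[0],1),np.round(r[1],1),np.array(cv2.minEnclosingCircle((P*1000).astype(np.float32))[0]).round(1))
print(st['tcp_pos'])
```

```text
w8 [253.5 252. ] 7847 [ 351.2 -332.4] [46.8 48.7] [ 351.3 -332.1]
w9 [253.5 252. ] 7831 [ 629.9 -233.1] [46.8 48.7] [ 629.9 -232.5]
[ 0.62901468 -0.23795163  0.15148309]
```

{"op": "send_rows", "data": {
  "commands": "50 -0.19 0.08 0.6 0;50 0 0 1 0;50 0 0 1 0;50 0 0 1 0;50 0 0 1 0;50 0 0 0.9 0;50 0 0 0.5 0;50 0 0 0 0;50 0 0 0.15 0;50 0 0 0.15 0;50 0 0 0.1 0;50 0 0 0 0"
}}

```text
t: 24.32
tcp_pos: [0.6313, -0.2426, 0.025]
tool_rot: [0.743, 0.669, 0.0, 0.001]
force: [-0.1, 0.9, -0.7]
finger_gap: 0.697
gripper_force: 27.3
```

{"op": "send_rows", "data": {
  "commands": "50 0 0 0.15 0;50 0 0 0.15 0;50 0 0 0 0;50 0 0 0 0"
}}

```text
t: 24.65
tcp_pos: [0.6309, -0.2422, 0.0183]
tool_rot: [0.743, 0.669, -0.0, -0.0]
force: [-0.2, 0.3, -0.5]
finger_gap: 0.694
gripper_force: 27.3
```

{"op": "send_rows", "data": {
  "commands": "50 0 0 0.1 0;50 0 0 0.1 0;50 0 0 0 0;50 0 0 0 0"
}}

```text
t: 24.98
tcp_pos: [0.6309, -0.2423, 0.0142]
tool_rot: [0.743, 0.669, -0.0, -0.0]
force: [0.2, 0.3, 0.1]
finger_gap: 0.698
gripper_force: 27.3
```

The dish is down past the rib tops without contact. I'll release with a small opening.

{"op": "send_rows", "data": {
  "commands": "64 0 0 0.02 0;66 0 0 0 0;66 0 0 0 0;68 0 0 0 0;68 0 0 -0.3 0;70 0 0 -0.6 0;78 0 0 -1 0;78 0 0 -1 0;78 0 0 -1 0;78 0 0 -1 0;78 0 0 -1 0;78 0 0 -1 0;78 0 0 -1 0;78 0 0 -1 0;78 0 0 -1 0;78 0 0 0 0;78 0 0 0 0"
}}

```text
t: 26.4
tcp_pos: [0.6318, -0.2427, 0.2145]
tool_rot: [0.743, 0.669, 0.001, 0.002]
force: [0.7, 1.2, -0.7]
finger_gap: 0.917
gripper_force: 0.0
```

Run:
```python
from h import *
s=snap('wrist','w10');cv2.imwrite('pics/w10.png',cv2.cvtColor(s['pixels'],cv2.COLOR_RGB2BGR))
p=s['pixels'].astype(int)
for n,m in [('pink',(p[...,0]>150)&(p[...,0]-p[...,1]>5)&(p[...,1]>100)),('pale',p.min(2)>150)]:
  for b in blobs(m,800):
    if abs(b[0][0]-256)<120:
        P,r=rect(s,b[2],.019);print(n,b[0].round(1),b[1],np.round(r[0],1),np.round(r[1],1))
goto(.373,-.259,.2,-6)
```

```text
pink [252.1 161.9] 1709 [ 630.6 -240.4] [48.9 49.2]
pale [203.4 150.8] 9467 [ 580.2 -237.3] [104.6 185.4]
pale [244.7  93.6] 1291 [ 630.  -174.2] [29.9 66.6]
pale [281.6 284.6] 2002 [ 650.1 -398. ] [100.  101.3]
t 26.45 tcp [ 0.6309 -0.2422  0.2127] phi -6.0 units [ -2.17 -12.74   0.63] spin 0.01
```

View pics/w10.png

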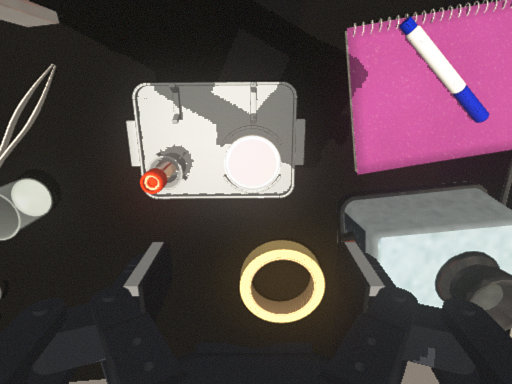

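Dish is seated in the cradle, px (252,162), so (0.631,-0.240) against a target of (0.6306,-0.2393). The short tube stands at (153,182). Next is the beaker.

{"op": "send_rows", "data": {
  "commands": "80 -0.167 -0.98 0 0;80 -0.167 -0.98 0 0;80 -0.167 -0.98 0 0;80 -0.167 -0.98 0 0;80 -0.167 -0.98 0 0;80 -0.167 -0.98 0 0;80 -0.167 -0.98 0 0;80 -0.167 -0.98 0 0;80 -0.167 -0.98 0 0;80 -0.167 -0.98 0 0;80 -0.167 -0.98 0 0;80 -0.167 -0.98 0 0;80 -0.167 -0.98 0 0;80 0 0 1 0;80 0 0 1 0;80 0 0 1 0;80 0 0 0 0;80 0 0 0 0"
}}

```text
t: 27.95
tcp_pos: [0.372, -0.2579, 0.1507]
tool_rot: [0.743, 0.669, 0.0, -0.002]
force: [-0.6, -0.7, 0.8]
finger_gap: 0.934
gripper_force: 0.0
```

Run:
```python
from h import *
s=snap('wrist','w11');goto(.3725,-.259,.02,-6)
for b in blobs(s['pixels'].min(2)>120,500):
    P,r=rect(s,b[2],.003);P,q=rect(s,b[2],.061);print(b[0].round(1),b[1],np.round(r[0],1),np.round(r[1],1),np.round(q[0],1),np.round(q[1],1))
```

```text
t 28.0 tcp [ 0.3728 -0.2587  0.1516] phi -6.0 units [-0.03 -0.    6.58] spin 0.01
[262.8  82.7] 631 [ 390.4 -173.3] [133.5  17.4] [ 388.2 -175.3] [105.9  13.8]
[456.8 100. ] 13369 [ 547.9 -218.4] [ 99.6 143. ] [ 513.2 -211.1] [ 79.1 113.5]
[122.7 200.4] 3663 [ 250.8 -268.1] [212.6  46.9] [ 277.4 -250.5] [168.8  37.2]
[ 43.9 207. ] 19233 [ 176.2 -291.5] [268.9 111.5] [ 218.2 -269.1] [213.4  88.5]
[256.6 190.5] 3287 [ 372.4 -274.7] [71.1 64.9] [ 373.9 -255.8] [56.5 51.5]
[369.2 270. ] 601 [ 477.4 -365.5] [17.2 70.6] [ 457.3 -327.8] [13.6 56.1]
[171.4 310.6] 873 [ 272.4 -393.6] [66.7 33.5] [ 294.6 -350.2] [52.9 26.6]
[ 85.  375.1] 536 [ 151.5 -468.8] [29.2 41.8] [ 198.6 -409.8] [23.2 33.1]
```

{"op": "send_rows", "data": {
  "commands": "80 0.04 0.04 0.8 0;80 0 0 0.9 0;80 0 0 0.9 0;80 0 0 0.9 0;80 0 0 0.9 0;80 0 0 0.9 0;80 0 0 0.8 0;80 0 0 0.4 0;80 0 0 0 0;35 0 0 0 0;35 0 0 0 0;35 0 0 0 0;35 0 0 0 0;35 0 0 0 0;35 0 0 0 0;35 0 0 0 0;35 0 0 0 0"
}}

```text
t: 29.42
tcp_pos: [0.3743, -0.2588, 0.0231]
tool_rot: [0.743, 0.669, -0.0, 0.001]
force: [-0.6, -0.3, 7.3]
finger_gap: 0.593
gripper_force: 25.1
```

{"op": "send_rows", "data": {
  "commands": "35 0 0 -0.15 0;35 0 0 -0.3 0;35 0 0 -0.5 0;35 0 0 -0.5 0;35 0 0 0 0"
}}

```text
t: 29.83
tcp_pos: [0.3746, -0.2589, 0.0526]
tool_rot: [0.743, 0.669, -0.0, 0.001]
force: [1.1, -0.8, -0.6]
finger_gap: 0.592
gripper_force: 26.1
```

Run:
```python
from h import *
goto(.6367,.0158,.15,-75);s=snap('wrist','w12');im=cv2.cvtColor(s['pixels'],cv2.COLOR_RGB2BGR);cv2.imwrite('pics/w12.png',im)
```

```text
t 29.83 tcp [ 0.3746 -0.2589  0.0526] phi -6.0 units [15.01 11.62 -4.88] spin 17.26
```

{"op": "send_rows", "data": {
  "commands": "35 0 0 -0.8 0;35 0 0 -1 0;35 0 0 -1 0;35 0 0 -1 0;35 0 0 -1 0;35 0.938 0.726 0 0;35 0.938 0.726 0 0;35 0.938 0.726 0 0;35 0.938 0.726 0 0;35 0.938 0.726 0 0;35 0.938 0.726 0 0;35 0.938 0.726 0 0;35 0.938 0.726 0 0;35 0.938 0.726 0 0;35 0.938 0.726 0 0;35 0.938 0.726 0 0;35 0.938 0.726 0 0;35 0.938 0.726 0 0;35 0.938 0.726 0 0;35 0.938 0.726 0 0"
}}

```text
t: 31.55
tcp_pos: [0.6199, 0.0, 0.1461]
tool_rot: [0.743, 0.669, -0.001, -0.001]
force: [0.1, -0.1, -0.6]
finger_gap: 0.59
gripper_force: 26.2
```

{"op": "send_rows", "data": {
  "commands": "35 0.938 0.726 0 0;35 0 0 0 1;35 0 0 0 1;35 0 0 0 1;35 0 0 0 1;35 0 0 0 1;35 0 0 0 1;35 0 0 0 1;35 0 0 0 1;35 0 0 0 1;35 0 0 0 1;35 0 0 0 1;35 0 0 0 1;35 0 0 0 1;35 0 0 0 1;35 0 0 0 1;35 0 0 0 1;35 0 0 0 1;35 0 0 0 0;35 0 0 0 0"
}}

```text
t: 33.22
tcp_pos: [0.6357, 0.0161, 0.1462]
tool_rot: [0.99, 0.14, -0.001, -0.0]
force: [-0.4, 1.0, -1.2]
finger_gap: 0.589
gripper_force: 26.3
```

Run:
```python
from h import *
goto(.6367,.0158,.0275,-75);s=snap('wrist','w13');im=cv2.cvtColor(s['pixels'],cv2.COLOR_RGB2BGR);cv2.imwrite('pics/w13.png',im)
print(proj(s,[.6367,.0158,.004]),proj(s,[.5623,-.0028,.1]))
```

```text
t 33.22 tcp [0.6357 0.0161 0.1462] phi -73.9 units [0.05 0.03 5.94] spin 0.28
[254.01530048 176.38607304] [250.11032231 320.81949201]
```

View pics/w13.png

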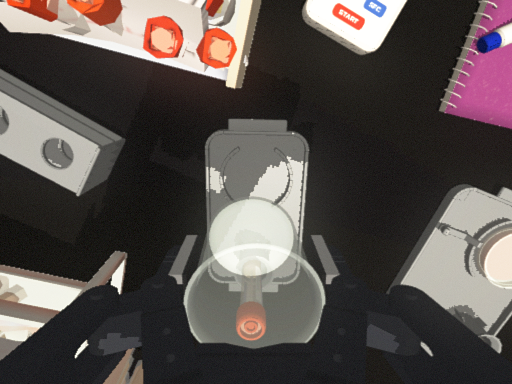

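The cradle ribs are centred at px (256,177), 2 px from the prediction, and the beaker hangs upright at (252,235)–(254,293). I'll lower it gently.

{"op": "send_rows", "data": {
  "commands": "35 0.05 0.08 0.5 0;35 0 0 0.8 0;35 0 0 0.8 0;35 0 0 0.8 0;35 0 0 0.8 0;35 0 0 0.7 0;35 0 0 0.5 0;35 0 0 0.3 0;35 0 0 0.2 0;35 0 0 0.2 0;35 0 0 0 0;35 0 0 0 0"
}}

```text
t: 34.27
tcp_pos: [0.638, 0.0147, 0.0354]
tool_rot: [0.99, 0.14, 0.0, 0.0]
force: [0.4, 0.7, 0.4]
finger_gap: 0.587
gripper_force: 26.3
```

Run:
```python
from h import *
goto(.637,.016,.0275)
```

```text
t 34.27 tcp [0.638  0.0147 0.0354] phi -74.0 units [-0.03 -0.08  0.39] spin None
```

{"op": "send_rows", "data": {
  "commands": "35 0 0 0.1 0;35 0 0 0.1 0;35 0 0 0.1 0;35 0 0 0.05 0;35 0 0 0 0;35 0 0 0 0"
}}

```text
t: 34.77
tcp_pos: [0.6376, 0.0148, 0.0279]
tool_rot: [0.99, 0.139, -0.0, -0.0]
force: [0.3, 0.7, -0.8]
finger_gap: 0.587
gripper_force: 26.3
```

{"op": "send_rows", "data": {
  "commands": "35 0 0 0.05 0;35 0 0 0.05 0;35 0 0 0 0;35 0 0 0 0"
}}

```text
t: 35.1
tcp_pos: [0.6381, 0.0148, 0.0272]
tool_rot: [0.99, 0.14, 0.001, 0.0]
force: [-0.7, -0.1, 4.9]
finger_gap: 0.592
gripper_force: 26.1
```

Contact at the expected height. I'll release and rise.

{"op": "send_rows", "data": {
  "commands": "54 0 0 0 0;58 0 0 0 0;64 0 0 0 0;70 0 0 0 0;72 0 0 0 0;72 0 0 -0.3 0;72 0 0 -0.5 0;72 0 0 -0.8 0;72 0 0 -1 0;72 0 0 -1 0;72 0 0 -1 0;72 0 0 -1 0;72 0 0 -1 0;72 0 0 -1 0;72 0 0 -1 0;72 0 0 -1 0;72 0 0 0 0;72 0 0 0 0"
}}

```text
t: 36.6
tcp_pos: [0.6384, 0.0147, 0.2201]
tool_rot: [0.99, 0.139, 0.002, 0.001]
force: [0.2, -0.5, -0.4]
finger_gap: 0.842
gripper_force: 0.0
```

Run:
```python
from h import *
s=snap('wrist','w14');t=snap('top','top2');goto(.3915,-.1724,.21,-45)
for k in [1]:
    im=s['pixels'];cv2.imwrite('pics/w14.png',cv2.cvtColor(im,cv2.COLOR_RGB2BGR))
T=t['pixels'];a=T[125:210,215:365];cv2.imwrite('pics/t2c.png',cv2.cvtColor(cv2.resize(a,None,fx=5,fy=5,interpolation=cv2.INTER_CUBIC),cv2.COLOR_RGB2BGR))
# wide tray rests refined from w10
w=load('w10');
for n,q in [('A',(178,88)),('A2',(175.5,120)),('B',(253.5,88)),('B2',(254,120))]: print(n,plane(w,*q,.024).round(4))
print([proj(s,[.6375,.016,z]).round(1) for z in (.006,.065)])
```

```text
t 36.7 tcp [0.6368 0.0149 0.2175] phi -74.0 units [-14.38   5.61   0.39] spin -7.24
A [ 0.5666 -0.1583  0.024 ]
A2 [ 0.5587 -0.1883  0.024 ]
B [ 0.64   -0.1659  0.024 ]
B2 [ 0.6373 -0.1965  0.024 ]
[array([251.6, 161.7]), array([251.4, 175. ])]
```

View pics/w14.png

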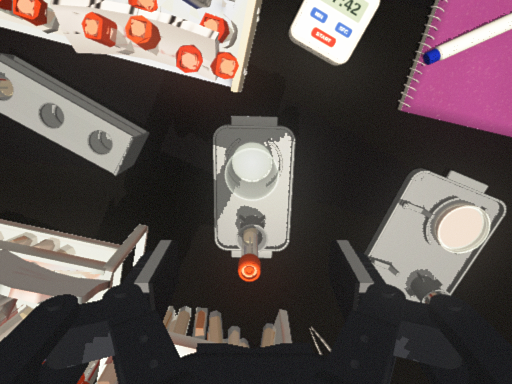

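The beaker stands upright in its cradle (foot at (254,162)) and the tall tube at (249,268) is in its socket. The dish and short tube are undisturbed. Now I'll look at the notched rests from directly above before fetching the forceps.

{"op": "send_rows", "data": {
  "commands": "50 -0.496 0.958 0 0;50 -0.496 0.958 0 0;50 -0.496 0.958 0 0;50 -0.496 0.958 0 0;50 -0.496 0.958 0 0;50 -0.496 0.958 0 0;50 -0.496 0.958 0 0;50 -0.496 0.958 0 0;50 -0.496 0.958 0 0;50 0 0 0.65 0.9;50 0 0 0.65 0.9;50 0 0 0.65 0.9;50 0 0 0.65 0.9;50 0 0 0.65 0.9;50 0 0 0.65 0.9;50 0 0 0 0;50 0 0 0 0"
}}

```text
t: 38.12
tcp_pos: [0.5982, -0.175, 0.1381]
tool_rot: [0.999, -0.048, -0.002, -0.001]
force: [-0.3, 0.0, 0.5]
finger_gap: 0.589
gripper_force: 0.0
```

Run:
```python
from h import *
s=snap('wrist','w15');goto(.5986,-.1755,.14,-95.5)
im=cv2.cvtColor(s['pixels'],cv2.COLOR_RGB2BGR);cv2.imwrite('pics/w15c.png',cv2.resize(im[80:290,160:400],None,fx=2.8,fy=2.8,interpolation=cv2.INTER_CUBIC))
print([proj(s,[.5986,-.1755,z]).round(1) for z in (.012,.024)])
```

```text
t 38.17 tcp [ 0.599  -0.1754  0.1392] phi -95.5 units [-0.02  0.01 -0.04] spin 0.0
[array([253.8, 181.5]), array([253.8, 185.6])]
```

View pics/w15c.png

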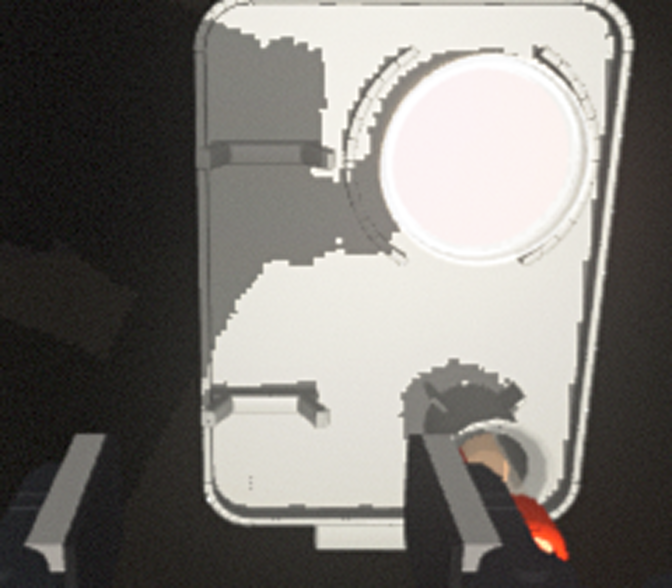

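The close view shows the two notches centred at crop (268,153) and (268,403), about 1.8 px right of the tool axis. The dish sits inside its ribs. I'll compute the target and the forceps pick.

Run:
```python
from h import *
s=load('w15');a,b=[plane(s,160+268/2.8,80+r/2.8,.012) for r in (153,400)];print(a.round(4),b.round(4),((a+b)/2).round(4),np.degrees(np.arctan2(*(a-b)[1::-1])).round(1))
goto(.392,-.172,.15,-45.3)
```

```text
[ 0.6382 -0.1809  0.012 ] [ 0.5602 -0.1736  0.012 ] [ 0.5992 -0.1772  0.012 ] -5.4
t 38.17 tcp [ 0.599  -0.1754  0.1392] phi -95.5 units [-10.32   0.82  -0.52] spin -12.55
```

Run:
```python
from h import *
T=load('top0')
for b in blobs(red(T['pixels']),8):
    if 262<b[0][0]<300 and 200<b[0][1]<280: print(b[0].round(1),[plane(T,*b[0],z).round(3)[:2].tolist() for z in (.01,.1,.16)])
m=T['pixels'].min(2)>140
for u in [plane(T,437/1.5625,v/1.5625,z).round(3).tolist() for v in (330,445) for z in (0.,.1)]: print(u)
w=load('w11')
for b in blobs(red(w['pixels']),60): print('w11',b[0].round(0),b[1],[plane(w,*b[0],z).round(3)[:2].tolist() for z in (.01,.1,.16)])
w=load('w6')
for b in blobs(red(w['pixels']),60): print('w6',b[0].round(0),b[1],[plane(w,*b[0],z).round(3)[:2].tolist() for z in (.01,.1,.16)])
```

```text
[280.7 220.6] [[0.444, -0.095], [0.431, -0.089], [0.423, -0.086]]
[272.1 232.7] [[0.41, -0.072], [0.4, -0.068], [0.394, -0.066]]
[264.1 237.9] [[0.396, -0.051], [0.387, -0.049], [0.381, -0.047]]
[271.1 246.7] [[0.373, -0.071], [0.366, -0.067], [0.361, -0.064]]
[271.4 257.5] [[0.344, -0.072], [0.339, -0.068], [0.335, -0.065]]
[295.4 268.2] [[0.318, -0.136], [0.314, -0.128], [0.312, -0.122]]
[270.3 268.1] [[0.316, -0.07], [0.313, -0.066], [0.311, -0.063]]
[283.8 271.7] [[0.308, -0.105], [0.305, -0.099], [0.303, -0.095]]
[0.471, -0.092, 0.0]
[0.455, -0.086, 0.1]
[0.273, -0.096, 0.0]
[0.273, -0.09, 0.1]
w11 [153.   6.] 326 [[0.308, -0.112], [0.332, -0.135], [0.347, -0.151]]
w11 [170.  38.] 461 [[0.317, -0.136], [0.338, -0.152], [0.351, -0.162]]
w11 [498. 146.] 791 [[0.586, -0.251], [0.518, -0.229], [0.473, -0.214]]
w6 [ 12. 103.] 485 [[0.309, -0.106], [0.372, -0.12], [0.415, -0.13]]
w6 [ 33. 127.] 414 [[0.318, -0.136], [0.379, -0.143], [0.42, -0.148]]
w6 [246. 169.] 232 [[0.536, -0.249], [0.544, -0.228], [0.549, -0.214]]
w6 [246. 170.] 76 [[0.536, -0.252], [0.543, -0.23], [0.548, -0.215]]
w6 [438. 242.] 186 [[0.746, -0.411], [0.702, -0.35], [0.672, -0.309]]
```

{"op": "send_rows", "data": {
  "commands": "40 -0.938 0.075 0 0;40 -0.938 0.075 0 0;40 -0.938 0.075 0 0;40 -0.938 0.075 0 0;40 -0.938 0.075 0 0;40 -0.938 0.075 0 0;40 -0.938 0.075 0 0;40 -0.938 0.075 0 0;40 -0.938 0.075 0 0;40 -0.938 0.075 0 0;40 -0.938 0.075 0 0;40 0 0 0 -0.9;40 0 0 0 -0.9;40 0 0 0 -0.9;40 0 0 0 -0.9;40 0 0 0 -0.9;40 0 0 0 -0.9;40 0 0 0 -0.9;40 0 0 0 -0.9"
}}

```text
t: 39.75
tcp_pos: [0.3932, -0.1725, 0.1409]
tool_rot: [0.979, 0.204, 0.001, 0.001]
force: [0.5, 0.6, 0.1]
finger_gap: 0.469
gripper_force: 0.0
```

{"op": "send_rows", "data": {
  "commands": "40 0 0 0 -0.9;40 0 0 0 -0.9;40 0 0 0 -0.9;40 0 0 0 -0.9;40 0 0 0 -0.9;40 0 0 0 -0.9;40 0 0 0 0;40 0 0 0 0"
}}

```text
t: 40.42
tcp_pos: [0.393, -0.1724, 0.1406]
tool_rot: [0.925, 0.381, 0.0, 0.001]
force: [0.8, -0.5, -0.0]
finger_gap: 0.464
gripper_force: 0.0
```

Run:
```python
from h import *
s=snap('wrist','w16')
for b in blobs(s['pixels'].max(2)>110,200):
    P,r=rect(s,b[2],.0045)
    if abs(r[0][0]-391)<30 and abs(r[0][1]+172)<30: 
        q=(P-P.mean(0));e=np.linalg.svd(q)[2][0] if False else np.linalg.eigh(q.T@q)[1][:,1];l=q@e
        print(b[0].round(1),b[1],np.round(r[0],1),np.round(r[1],1),r[2],np.degrees(np.arctan2(e[1],e[0])).round(1),'ends',(P.mean(0)+e*l.max()).round(4),(P.mean(0)+e*l.min()).round(4))
goto(.392,-.172,.008,-45.3)
```

```text
[251.6 206.1] 455 [ 377.3 -185.3] [99.6 17. ] 44.150028228759766 45.8 ends [ 0.4124 -0.1497] [ 0.3428 -0.2213]
t 40.47 tcp [ 0.3929 -0.1723  0.1405] phi -45.2 units [-0.02 -0.05  6.63] spin 0.02
```

{"op": "send_rows", "data": {
  "commands": "40 -0.02 -0.02 0.85 0;40 0 0 1 0;40 0 0 1 0;40 0 0 1 0;40 0 0 1 0;40 0 0 1 0;40 0 0 0.5 0;40 0 0 0.2 0;40 0 0 0 0;40 0 0 0 0;5 0 0 0 0;5 0 0 0 0;5 0 0 0 0;5 0 0 0 0;5 0 0 0 0;5 0 0 0 0;5 0 0 0 0;5 0 0 0 0"
}}

```text
t: 41.97
tcp_pos: [0.3923, -0.1723, 0.0099]
tool_rot: [0.924, 0.381, 0.0, 0.001]
force: [1.1, 0.3, 6.4]
finger_gap: 0.155
gripper_force: 26.0
```

{"op": "send_rows", "data": {
  "commands": "5 0 0 -0.2 0;5 0 0 -0.5 0;5 0 0 -0.8 0;5 0 0 -1 0;5 0 0 -1 0;5 0 0 -1 0;5 0 0 -1 0;5 0 0 0 0;5 0 0 0 0"
}}

```text
t: 42.72
tcp_pos: [0.3924, -0.1723, 0.1201]
tool_rot: [0.924, 0.381, 0.001, 0.001]
force: [-0.0, -0.0, 0.4]
finger_gap: 0.155
gripper_force: 25.2
```

Run:
```python
from h import *
goto(.599,-.1775,.12,-95.4)
s=snap('wrist','w17');z=readout.sense()['tcp_pos'][2]-.005
for b in blobs(s['pixels'].max(2)>110,100):
    P,r=rect(s,b[2],z); print(b[0].round(1),b[1],np.round(r[0],1),np.round(r[1],1),r[2])
```

```text
t 42.72 tcp [ 0.3924 -0.1723  0.1201] phi -45.2 units [7.14 7.47 0.03] spin 12.56
[91.7 96.2] 28024 [377.3 -63.7] [ 71.7 159.8] 89.63237762451172
[438.6  69.8] 16346 [ 500.9 -173.6] [71.8 60.3] 58.54249954223633
[240.2 189.7] 208 [ 413.  -143.4] [52.3  1.7] 39.851375579833984
[266.7 192.8] 178 [ 420.  -152.6] [49.3  1.6] 50.05030822753906
[121.7 203.5] 562 [ 366.  -110.3] [14.8 12.2] 35.05491256713867
[159.1 219.9] 594 [ 372.  -128.2] [15.2 12.4] 40.36393737792969
[253.7 314.2] 507 [ 366.6 -198. ] [46.6 13.8] 45.551631927490234
[ 81.9 300.5] 1146 [ 308.6 -130.1] [21.5 18.5] 89.45071411132812
[ 21.3 331.1] 2794 [ 270.5 -123.9] [56.4 32.9] 31.37882423400879
[134.7 337.4] 163 [ 308.7 -163.2] [ 3.8 18.1] 85.38109588623047
```

{"op": "send_rows", "data": {
  "commands": "5 0.893 0.934 0 0;5 0.893 0.934 0 0;5 0.893 0.934 0 0;5 0.893 0.934 0 0;5 0.893 0.934 0 0;5 0.893 0.934 0 0;5 0.893 0.934 0 0;5 0.893 0.934 0 0;5 0 0 0 0.897;5 0 0 0 0.897;5 0 0 0 0.897;5 0 0 0 0.897;5 0 0 0 0.897;5 0 0 0 0.897;5 0 0 0 0.897;5 0 0 0 0.897;5 0 0 0 0.897"
}}

```text
t: 44.18
tcp_pos: [0.5975, -0.1767, 0.1167]
tool_rot: [0.994, 0.108, -0.002, -0.001]
force: [0.7, -0.2, -0.2]
finger_gap: 0.15
gripper_force: 25.2
```

{"op": "send_rows", "data": {
  "commands": "5 0 0 0 0.897;5 0 0 0 0.897;5 0 0 0 0.897;5 0 0 0 0.897;5 0 0 0 0.897;5 0 0 1 0;5 0 0 1 0;5 0 0 0.5 0;5 0 0 0 0;5 0 0 0 0"
}}

```text
t: 45.02
tcp_pos: [0.5977, -0.1768, 0.0674]
tool_rot: [0.999, -0.047, -0.002, -0.001]
force: [0.2, -0.8, -0.3]
finger_gap: 0.15
gripper_force: 25.2
```

Run:
```python
from h import *
goto(.599,-.1775,.0215,-95.4)
```

```text
t 45.02 tcp [ 0.5977 -0.1768  0.0674] phi -95.4 units [0.08 0.03 2.3 ] spin -0.0
```

{"op": "send_rows", "data": {
  "commands": "5 0.08 0.03 0.5 0;5 0 0 0.5 0;5 0 0 0.4 0;5 0 0 0.2 0;5 0 0 0 0;5 0 0 0.15 0;5 0 0 0.15 0;5 0 0 0 0;5 0 0 0 0"
}}

```text
t: 45.77
tcp_pos: [0.6002, -0.178, 0.0311]
tool_rot: [0.999, -0.047, 0.0, 0.0]
force: [0.5, -0.2, 0.7]
finger_gap: 0.153
gripper_force: 25.2
```

{"op": "send_rows", "data": {
  "commands": "5 0 0 0.12 0;5 0 0 0.12 0;5 0 0 0 0;5 0 0 0 0"
}}

```text
t: 46.1
tcp_pos: [0.6, -0.1779, 0.0261]
tool_rot: [0.999, -0.047, -0.0, -0.0]
force: [-0.1, 0.3, 0.8]
finger_gap: 0.156
gripper_force: 25.2
```

{"op": "send_rows", "data": {
  "commands": "5 0 0 0.1 0;5 0 0 0.08 0;5 0 0 0 0;5 0 0 0 0"
}}

```text
t: 46.43
tcp_pos: [0.6, -0.1779, 0.0224]
tool_rot: [0.999, -0.047, -0.0, -0.0]
force: [-0.4, 0.1, -0.4]
finger_gap: 0.151
gripper_force: 25.2
```

Forceps are within a millimetre of the notch floor with no contact force. I'll release gently, rise and check.

{"op": "send_rows", "data": {
  "commands": "14 0 0 0.03 0;18 0 0 0 0;22 0 0 0 0;26 0 0 0 0;28 0 0 0 0;28 0 0 0 0;28 0 0 -0.3 0;28 0 0 -0.5 0;28 0 0 -1 0;28 0 0 -1 0;28 0 0 -1 0;28 0 0 -1 0;28 0 0 -1 0;28 0 0 -1 0;28 0 0 -1 0;28 0 0 -1 0;28 0 0 0 0;28 0 0 0 0"
}}

```text
t: 47.93
tcp_pos: [0.6009, -0.1783, 0.2001]
tool_rot: [0.999, -0.047, 0.002, 0.001]
force: [-0.1, 0.2, -0.9]
finger_gap: 0.329
gripper_force: 0.0
```

Run:
```python
from h import *
s=snap('wrist','w18');T=snap('top','top3');S=snap('side','side3')
p=s['pixels'].astype(int);print(readout.sense()['tcp_pos'].round(4) if hasattr(readout.sense()['tcp_pos'],'round') else readout.sense()['tcp_pos'])
a=np.abs(p-np.roll(p,0)).sum()
im=cv2.cvtColor(s['pixels'],cv2.COLOR_RGB2BGR)
crop=cv2.resize(im[70:270,150:400],None,fx=2,fy=2,interpolation=cv2.INTER_CUBIC)
g=cv2.resize(cv2.cvtColor(S['pixels'],cv2.COLOR_RGB2BGR)[120:330,180:290],(209,400),interpolation=cv2.INTER_CUBIC)
cv2.imwrite('pics/final.png',np.hstack([crop,g]))
# forceps edges: ends in each image column profile along tray x direction
for n,q in [('end+',(.599+.0687,-.1775-.0066,.0165)),('end-',(.599-.0687,-.1775+.0066,.0165))]: print(n,proj(s,q).round(1))
for n,I in [('t',T),('s',S)]:
    for b in blobs(red(I['pixels']),8):
        q=plane(I,*b[0],.1)
        if -.3<q[1]<.3 and .52<q[0]<.68: print(n,b[0].round(1),b[1],q.round(3))
```

```text
[ 0.5992 -0.1776  0.197 ]
end+ [252.2 100.2]
end- [252.2 230.7]
t [145.4 132.3] 65 [0.651 0.265 0.1  ]
s [234.1 131.3] 57 [ 0.543 -0.212  0.1  ]
s [232.6 185.4] 77 [ 0.561 -0.006  0.1  ]
s [199.9 282.8] 78 [0.651 0.263 0.1  ]
```

View pics/final.png

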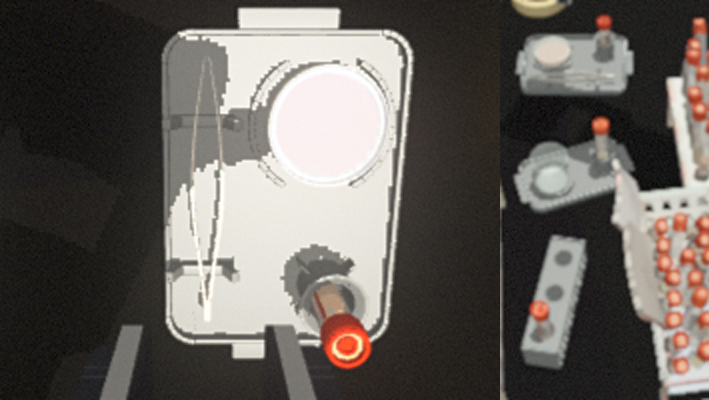

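The final view shows the forceps straight in both notches (ends at (207,60) and (207,318)), with the dish in its ribs and the short tube in its socket. The side view shows the beaker and tall tube standing in the narrow tray, and the spare tall tube in the rack. The gripper is clear and open.

```bash
python3 -c "
from h import *
print(sign_off())"
```

```text
the job is handed in; nothing more can be done
None
```

Both sampling kits are made up and the job is handed in after about 48 s of robot time, with every placement checked by camera; `sign_off()` returned no verdict.

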